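Clip the biscuit jar shut

ROBOT

A 6-joint arm with a two-finger parallel gripper is mounted at the origin on a cart in front of the work surface, level with it; the furniture and walls round the work are solid. World frame = base frame: x ahead of the robot, y to its left, z up, the work surface at z = 0. Lengths are in m, angles in rad, forces in N, time in s.
With the tool pointing down it reaches from about 0.375 to 0.975 m from the base axis. Payload 3.8 kg.
Tool frame: the origin (TCP) lies where the fingers leave the gripper's body, on its centre line; the fingertips stand 73 mm ahead of it and the grasp point (between the pads) lies 54 mm ahead of it (nose_length is the distance from the TCP to the fingertips, in m); z points along the fingers, y is the line along which they close (so a half turn about z gives the same grasp; the last joint's range is limited). The gripper opens to 85 mm and grips with 20 to 120 N. Pads are 22 mm wide; open, the fingers measure 114 mm over their backs; the gripper's body (76 mm by 85 mm) begins 54 mm behind the grasp point. The pads swing forward as they close: fully open they stand 13 mm farther back than shut.
Start: joints at [1.067, 0.264, 1.604, -0, 1.274, -0.037], TCP at [0.304, 0.603, 0.304] pointing down, gripper open.
Joint ranges: [-2.63, 2.63], [-0.94, 2.18], [0.31, 2.57], [-1.31, 4.45], [0, 2.66], [-2.55, 2.55]. Speed limits (rad/s): [2.57, 2.57, 3.14, 3.14, 3.14, 3.14].

INTERFACE

Orientations are given as a rotation vector (axis times angle).
In Python, from workcell import read_state, read_camera, calibration, finish_job, look_for, cut_out, tip_of, nose_length gives the robot as it stands.
- The arm moves only by the tool step_arm, never from a script. Its argument "targets" is a list of rows, each a list of 3 entries, a list of its own where there are three numbers: the turn, a rotation vector about the tool's x, y, z in rad, then the shift along the tool's x, y, z in mm, then the finger opening in mm, from 0 to 85.4. In form: [[[ax, ay, az], [x, y, z], grip], ...]. A call has 1 to 5 rows; each row shifts and turns the commanded pose from where the row before left it, along the tool's axes as they then stand; what a row does not reach is not made up. A row lasts 1/12 s, in which the tool goes at most 41.7 mm and 7.16 degrees, less where a joint would pass 70% of its speed; a pose out of reach is approached as far as the arm can. A call with a gripper value outside its range is refused whole. The fingers move at their own pace and stop on an object; "grip_force" is the grip in N (left out, the last holds). Time passes only in rows, so rows that do not move let the fingers close. It gives the time, the measured TCP pose, the force, the opening and the grip force at its end, in the units of the state.
- read_state(): the state, without advancing time (a new reading comes with each control period).
- read_camera(name): name is "scene" or "top" or "wrist"; returns the picture (420x560x3 uint8, red, green, blue); there is no depth.
- calibration(name): a dict with "camera_matrix" (3x3 intrinsics, pixels), "dist_coeffs" ([k1, k2, p1, p2, k3] as OpenCV has them; the pictures are not rectified), "R" (3x3) and "t" (3): a world point X has camera coordinates R X + t. Camera axes: x right, y down, z forward; pixel columns grow to the right and rows downward; lengths in m; the calibration is good to about 2 mm. A picture is of the moment at which its call begins: read the wrist's pose just before it. calibration takes no time and is no camera call; for the wrist camera it gives the pose at the moment of the call.
- finish_job(): hands the job in; it is judged then, once.
Trained networks look in the newest picture that a camera, given by its name, has taken for a name from the list of things; names that differ only in an ending like _2 or _b are one class to them, and where a whole thing is asked for, a point or a joint stands for the part that bears it (a point fixed in the world has none). Each returns a list of dicts, best first, with "score" (0 to 1); they miss things now and then, are a little off and sometimes report something else, mostly with a low value. They report only what shows in the picture. A call takes as long as a camera call.
- look_for(camera, query): "extent" ([left, top, right, bottom] in pixels, round what is visible of it).
- cut_out(camera, query): "region" (420x560 bool, what is visible of it) and "extent" ([left, top, right, bottom] in pixels, round what is visible of it).
- tip_of(camera, query): "at" ([row, column] in pixels: a listed point, or the origin of a listed thing).
The state is a dict: "time": time; "q": joint angles; "joint_vel": joint speeds; "joint_torque": joint torques, N m; "tool_pos": TCP position; "tcp_rot": TCP orientation; "wrist_force": force on the tool from outside, world axes, zero at the start; "torque": the same for the moment, N m; "width": opening from 0.0 (shut) to 1.0 (fully open); "grip_force": force on a finger pad.
Only numpy, scipy, OpenCV 4.12 (cv2) and the standard library are available. Lean on these libraries where they do the work, as an engineer would, in place of code of your own. Each camera call takes 0.05 s, during which the arm holds its last target. There are 200 camera calls.

TASK

Close the glass biscuit jar so the biscuits stay crisp: tip its open wooden lid down onto the jar, flip the steel wire loop inward over the catch on the lid, then push the lever tab down past its centre until it snaps shut against the jar and holds the loop tight in the catch. Do it all by pushing with the fingertips: pick nothing up, leave the jar standing where it is (a slip of a few centimetres at most), and do not disturb the mug, the jam jar or the spoon.

Things in the scene. Friction and masses are not known exactly. Their poses are not given: they have to be found in the camera images.
- jar: Clip-top glass jar with a stack of biscuits in it, loose on the worktop, about 1.4 kg in all, 110 mm across, rim 128 mm high. Origin: centre of its underside; z up; -x is its front (the side with the clip, roughly to the robot's right), +x its back (lid hinge). Pushed hard (over about 6 N) near its top it slides or tips.
- lid (a joint): Hinge of the wooden lid (109 mm disc, top 143 mm up when shut). 0 = shut, grows as it opens to the back (1.57 upright; 1.6 to 1.75 at the start). Axis along the jar's y, 62 mm behind the jar's axis, 128 mm up. The lid's upper face (rear face when open) lies 15 mm off the line through the hinge. It stays where it is left near upright; pushed forward below about 1.0 it falls shut by itself.
- lid_edge (a point): Middle of the lid's free edge, 116 mm from the hinge axis: the front when shut, the top (about 245 mm up) when open.
- lever (a joint): Hinge of the steel lever. 0 = open (tab points up and outward, 52 degrees above level), 2.18 = snapped shut (tab down along the jar's front, 73 degrees below level). Axis along the jar's y, 68 mm in front of the jar's axis, 94.5 mm up. Held by friction (0.9 N at the tab). With the loop in the catch it needs about 4 N near 1.3 and passes centre near 1.8, then snaps and locks; released earlier it does not shut.
- lever_tab (a point): Free end of the lever: centre of the rounded edge of its orange thumb sleeve, 54 mm from the lever's axis, 22 mm wide, 7 mm thick. To shut it, push on its upper side, down along its arc, to about 60 degrees below level; with the gripper leaning away from the jar (its body on the front side), so that the body does not meet the lid.
- loop (a joint): Hinge of the wire loop on the lever. 0 = tipped outward against its stop (75 degrees above level while the lever is fully open), grows as it tips inward to the lid. It moves freely, falls either way from upright and is carried by the lever. Its axis lies 16 mm from the lever's axis, 30 degrees below the tab's direction.
- loop_bar (a point): Middle of the cross bar at the free end of the wire loop (wire 4 mm thick, loop 33 mm wide), 65 mm from the loop's hinge; about 163 mm above the worktop at the start, some 25 mm higher than the lever's tab. The lever must still be open for the bar to pass over the lip of the catch.
- catch (a point): Seat on the lid where the bar's middle lies when clipped: on a steel keeper plate at the lid's front edge, just behind its upturned lip (5.5 mm high); a gentle ramp behind leads to the seat. Axes of the lid: when shut, x points to the jar's back, z up. Freshly tipped in, the bar lies on the ramp 8 to 21 mm behind this point; the lever then draws it against the lip.
- mug: Cream mug, 82 mm across and 94 mm high, with a handle; stands to the robot's right of the jar, to be left alone. Origin: centre of its underside.
- jam: Jam jar with a white cap, 65 mm across and 94 mm high, beyond the biscuit jar; to be left alone. Origin: centre of its underside.
- spoon: Steel spoon, 188 x 38 x 15 mm, lying between the robot and the jar; to be left alone. Origin: centre of its underside.

How it is judged:
On the way, in this order (a step that is already met when the one before it is completed fails the run):
1. the lid is down on the jar, with the lever still open (value of joint lid below 0.05 rad and value of joint lever below 0.7 rad), for 0.2 s.
2. the wire loop's bar lies on the lid behind the lip of the catch (value of joint lid below 0.05 rad and x of loop_bar in the frame of catch between -0.003 and 0.03 m and z of loop_bar in the frame of catch below 0.009 m), for 0.1 s.
At the end, for the whole second after the job is handed in: The lid is shut (lid joint under 0.03 rad), the lever is snapped over centre (lever joint over 2.05 rad), the loop's bar lies in the catch (within 5 mm of its seat), and the jar stands upright and still on the worktop within 50 mm of where it stood (value of joint lid below 0.03 rad and value of joint lever above 2.05 rad and distance between loop_bar and catch below 0.005 m and angle between jar's own z axis and vertical below 0.05 rad and height (world z) of jar below 0.005 m and distance of jar from where it was at the start of the episode below 0.05 m and linear speed of jar below 0.02 m/s); the robot touches nothing.
It fails at once if the jar is lifted or carried (height (world z) of jar above 0.02 m).
It fails at once if the jar is tipped (angle between jar's own z axis and vertical above 0.25 rad).
It fails at once if the jar is shoved along the worktop by more than 60 mm (distance of jar from where it was at the start of the episode above 0.06 m).
It fails at once if the mug, the jam jar or the spoon is disturbed (moved by more than 25 mm) (distance of any of mug, jam, spoon from where it was at the start of the episode above 0.025 m).
It also fails if it takes over 61 s, if anything falls off the work surface, if the arm or the gripper's body presses on something with over 40 N, if the wrist force passes 120 N, or if a joint passes its speed limit or range.

## Working session

There is one attempt and no reset: what is moved stays moved. The work goes in short steps, Python scripts to look and compute and a tool call to move; the robot and the scene stay as the last step left them, time stands still between calls to the robot, and variables do not carry over. Pictures are saved under pics/ and viewed, at most 10 in all, crops included, and the job is handed in when it is done.

Besides the shell and the picture viewer there is one more tool, called by a JSON object that holds its "method" and its "body", one argument or row to a line. step_arm: Moves the arm, as the interface text tells. Its arguments: {"type":"object","properties":{"targets":{"type":"array","items":{"type":"array"}},"grip_force":{"type":"number"}},"required":["targets"]}

```bash
mkdir -p pics; ls; cat > h.py <<'E'
import numpy as np, cv2
from workcell import *
from scipy.spatial.transform import Rotation as Ro
def snap(n,f=None):
    im=read_camera(n)
    if f: cv2.imwrite('pics/'+f,im[:,:,::-1])
    return im
def ray(n,rc):
    c=calibration(n);K=np.array(c['camera_matrix']);R=np.array(c['R']);t=np.array(c['t'])
    p=cv2.undistortPoints(np.array([[[rc[1],rc[0]]]],float),K,np.array(c['dist_coeffs'],float))[0,0]
    d=R.T@np.array([p[0],p[1],1]);return -R.T@t,d/np.linalg.norm(d)
def tri(obs):
    A=np.zeros((3,3));b=np.zeros(3);rs=[ray(*o) for o in obs]
    for o,d in rs:
        P=np.eye(3)-np.outer(d,d);A+=P;b+=P@o
    X=np.linalg.solve(A,b);return X,[np.linalg.norm((np.eye(3)-np.outer(d,d))@(X-o)) for o,d in rs]
def onz(n,rc,z):
    o,d=ray(n,rc);return o+d*(z-o[2])/d[2]
def proj(n,X):
    c=calibration(n)
    return cv2.projectPoints(np.atleast_2d(np.array(X,float)),cv2.Rodrigues(np.array(c['R']))[0],np.array(c['t'],float),np.array(c['camera_matrix']),np.array(c['dist_coeffs'],float))[0][:,0]
E
python3 - <<'E'
from h import *
np.set_printoptions(precision=4,suppress=True)
s=read_state();print(s['time'],s['tool_pos'],s['tcp_rot'],nose_length if not callable(nose_length) else nose_length())
for n in ['scene','top']:
    snap(n,n+'0.png'); 
    c=calibration(n);print(n,-np.array(c['R']).T@c['t'])
pts=['jar','lid_edge','lever_tab','loop_bar','catch','mug','jam','spoon']
T={}
for p in pts:
    obs=[]
    for n in ['scene','top']:
        r=tip_of(n,p)
        if r: obs.append((n,r[0]['at'])); print(p,n,np.round(r[0]['at'],1),round(r[0]['score'],2))
    if len(obs)==2: print('   ',*tri(obs))
E
```

```text
pics
0.0 [0.3035 0.6023 0.3026] [-0.7265 -3.0558  0.0034] 0.0726
scene [-0.0526  0.0576  0.6424]
top [ 0.459  -0.3427  1.0273]
jar scene [253.6 258.7] 0.88
jar top [212.2 259.5] 0.83
    [ 0.5504 -0.2779  0.0052] [np.float64(0.001300044093717959), np.float64(0.0013000440937179793)]
lid_edge scene [173.7 212.1] 0.91
lid_edge top [194.8 204. ] 0.77
    [ 0.5624 -0.1983  0.2397] [np.float64(0.002811497837431011), np.float64(0.0028114978374310646)]
lever_tab scene [197.7 301.6] 0.62
lever_tab top [215.4 307.9] 0.68
    [ 0.5296 -0.3788  0.1317] [np.float64(0.0003047728866424529), np.float64(0.0003047728866425741)]
loop_bar scene [183.8 301.3] 0.62
loop_bar top [216.5 308.7] 0.45
    [ 0.5258 -0.377   0.17  ] [np.float64(0.0017607450491607458), np.float64(0.0017607450491607455)]
catch scene [173.1 208.3] 0.89
catch top [191.6 197. ] 0.72
    [ 0.5663 -0.1896  0.2426] [np.float64(4.76725240027931e-05), np.float64(4.76725240029254e-05)]
mug scene [208.6 331.4] 0.87
mug top [189.1 371.6] 0.77
    [ 0.5932 -0.524   0.0018] [np.float64(0.0003521655599188107), np.float64(0.0003521655599188123)]
jam top [152.5 288.7] 0.88
spoon scene [279.3 339.8] 0.65
spoon top [283.2 306.6] 0.66
    [ 0.3927 -0.3786 -0.002 ] [np.float64(0.0030894359427974974), np.float64(0.0030894359427976214)]
```

View pics/scene0.png

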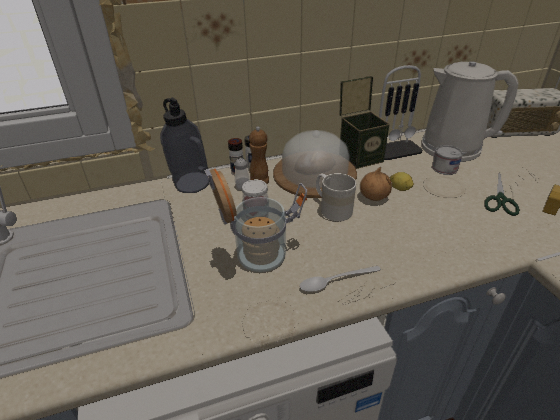

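View pics/top0.png

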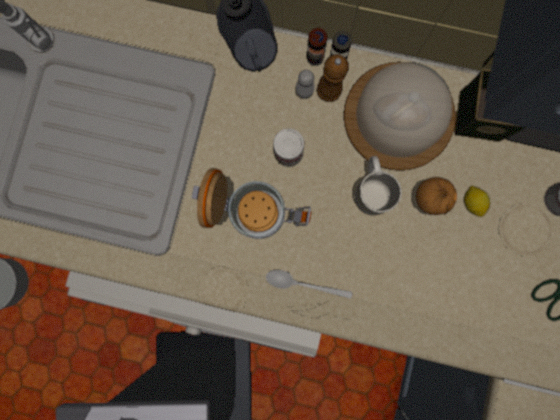

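The scene picture shows the jar at about (262,235), its open lid at (222,195) and the clip at (298,205). The top picture shows the jar at (258,210), lid at (212,198), lever at (302,216) and mug at (378,192). All of it matches the triangulated points: the jar is at (0.550,-0.278) and its back direction is at a yaw of about 79.7°.

Moving behind the lid.

{"method": "step_arm", "body": {
  "targets": [
    [[0, 0, 0], [-29, -27.5, 0], 0],
    [[0, 0, 0], [-29, -27.5, 0], 0],
    [[0, 0, 0], [-29, -27.5, 0], 0],
    [[0, 0, 0], [-29, -27.5, 0], 0],
    [[0, 0, 0], [-29, -27.5, 0], 0]
  ]
}}

```text
time: 1.32
tool_pos: [0.3716, 0.4131, 0.3039]
tcp_rot: [0.725, 3.056, 0.0]
wrist_force: [1.1, 0.5, -0.3]
width: 0.299
grip_force: 0.0
```

{"method": "step_arm", "body": {
  "targets": [
    [[0, 0, 0], [-29, -27.5, 0], 0],
    [[0, 0, 0], [-29, -27.5, 0], 0],
    [[0, 0, 0], [-29, -27.5, 0], 0],
    [[0, 0, 0], [-29, -27.5, 0], 0],
    [[0, 0, 0], [-29, -27.5, 0], 0]
  ]
}}

```text
time: 1.73
tool_pos: [0.4392, 0.2249, 0.3043]
tcp_rot: [0.726, 3.056, 0.001]
wrist_force: [0.7, 0.4, 0.4]
width: -0.003
grip_force: 0.0
```

{"method": "step_arm", "body": {
  "targets": [
    [[0, 0, 0], [-29, -27.5, 0], 0],
    [[0, 0, 0], [-29, -27.5, 0], 0],
    [[0, 0, 0], [-29, -27.5, 0], 0],
    [[0, 0, 0], [-29, -27.5, 0], 0],
    [[0, 0, 0], [-29, -27.5, 0], 0]
  ]
}}

```text
time: 2.15
tool_pos: [0.5069, 0.0367, 0.3043]
tcp_rot: [0.726, 3.055, 0.001]
wrist_force: [1.0, 0.6, 0.1]
width: 0.0
grip_force: 0.0
```

{"method": "step_arm", "body": {
  "targets": [
    [[0, 0, -0.095], [0, 0, 0], 0],
    [[0, 0, -0.095], [0, 0, 0], 0],
    [[0, 0, -0.095], [0, 0, 0], 0],
    [[0, 0, 0], [0, 0, 0], 0]
  ]
}}

```text
time: 2.48
tool_pos: [0.5067, 0.038, 0.304]
tcp_rot: [0.284, 3.129, 0.0]
wrist_force: [-0.1, 0.7, -0.2]
width: -0.0
grip_force: 0.0
```

{"method": "step_arm", "body": {
  "targets": [
    [[0, 0, 0], [-20, -34, 2], 0],
    [[0, 0, 0], [-20, -34, 2], 0],
    [[0, 0, 0], [-20, -34, 2], 0],
    [[0, 0, 0], [-20, -34, 2], 0],
    [[0, 0, 0], [-20, -34, 2], 0]
  ]
}}

```text
time: 2.9
tool_pos: [0.5747, -0.148, 0.294]
tcp_rot: [0.288, 3.128, -0.0]
wrist_force: [1.1, 0.7, -0.3]
width: -0.001
grip_force: 0.0
```

{"method": "step_arm", "body": {
  "targets": [
    [[0, 0, 0], [0, -8, 0], 0],
    [[0, 0, 0], [0, -8, 0], 0],
    [[0, 0, 0], [0, -8, 0], 0],
    [[0, 0, 0], [0, -8, 0], 0],
    [[0, 0, 0], [0, -8, 0], 0]
  ]
}}

```text
time: 3.32
tool_pos: [0.5666, -0.1853, 0.2942]
tcp_rot: [0.284, 3.129, 0.001]
wrist_force: [-0.7, 0.0, -0.4]
width: 0.004
grip_force: 0.2
```

{"method": "step_arm", "body": {
  "targets": [
    [[0, 0, 0], [0, -8, 0], 0],
    [[0, 0, 0], [0, -8, 0], 0],
    [[0, 0, 0], [0, -8, 0], 0],
    [[0, 0, 0], [0, -8, 0], 0],
    [[0, 0, 0], [0, -8, 0], 0]
  ]
}}

```text
time: 3.73
tool_pos: [0.5595, -0.226, 0.2939]
tcp_rot: [0.285, 3.129, -0.0]
wrist_force: [-0.0, 0.3, -0.4]
width: -0.002
grip_force: 0.1
```

{"method": "step_arm", "body": {
  "targets": [
    [[0, 0, 0], [0, -8, 0], 0],
    [[0, 0, 0], [0, -8, 0], 0],
    [[0, 0, 0], [0, -8, 0], 0],
    [[0, 0, 0], [0, 0, 0], 0],
    [[0, 0, 0], [0, 0, 0], 0]
  ]
}}

```text
time: 4.15
tool_pos: [0.5553, -0.2495, 0.2938]
tcp_rot: [-0.287, -3.128, -0.0]
wrist_force: [0.7, -0.1, 0.2]
width: -0.006
grip_force: 0.0
```

```bash
cat >> h.py <<'E'
np.set_printoptions(precision=4,suppress=True)
J=np.array([.5504,-.2779,0]);a=np.deg2rad(79.7)
M=np.array([[np.cos(a),np.sin(a),0],[-np.sin(a),np.cos(a),0],[0,0,1]])
def jf(X): return 1000*M@(np.array(X)-J)
def where():
    s=read_state();R=Ro.from_rotvec(s['tcp_rot']).as_matrix();p=np.array(s['tool_pos'])
    print('t',round(s['time'],2),'TCP',jf(p),'tip',jf(p+R[:,2]*.0726),'F',M@np.array(s['wrist_force']),'toolz',M@R[:,2])
def look(pts,cams=('scene','top')):
    for p in pts:
        obs=[]
        for n in cams:
            r=tip_of(n,p)
            if r: obs.append((n,r[0]['at'])); print(p,n,np.round(r[0]['at'],1),round(r[0]['score'],2))
        if len(obs)>1:
            X,e=tri(obs);print('   jar frame mm',jf(X),'err',np.round(e,4))
E
python3 - <<'E'
from h import *
where()
im=snap('scene');im2=snap('top')
b=np.hstack([cv2.resize(im[140:290,190:390],(400,300),interpolation=3),cv2.resize(im2[140:290,170:370],(400,300),interpolation=3)])
cv2.imwrite('pics/c1.png',b[:,:,::-1])
look(['lid_edge','catch','loop_bar','lever_tab','jar'])
E
```

```text
t 4.15 TCP [ 28.8321   0.2906 293.8047] tip [ 28.8501   0.2994 221.2047] F [ 0.0585 -0.7202  0.1595] toolz [ 0.0002  0.0001 -1.    ]
lid_edge scene [173.2 265.5] 0.72
lid_edge top [205.6 262.3] 0.8
   jar frame mm [-21.0673   4.8205 216.2177] err [0.0006 0.0006]
catch top [203.7 254.3] 0.9
loop_bar scene [188.6 303.6] 0.41
loop_bar top [217.5 307.3] 0.6
   jar frame mm [-102.6582    9.284   159.561 ] err [0.0013 0.0013]
lever_tab scene [198.4 303.8] 0.63
lever_tab top [218.4 306.5] 0.57
   jar frame mm [-102.7032    9.5408  134.547 ] err [0.0021 0.0021]
jar scene [254.3 261.2] 0.9
jar top [210.8 257.1] 0.92
   jar frame mm [0.3174 0.1285 3.9925] err [0.0046 0.0046]
```

View pics/c1.png

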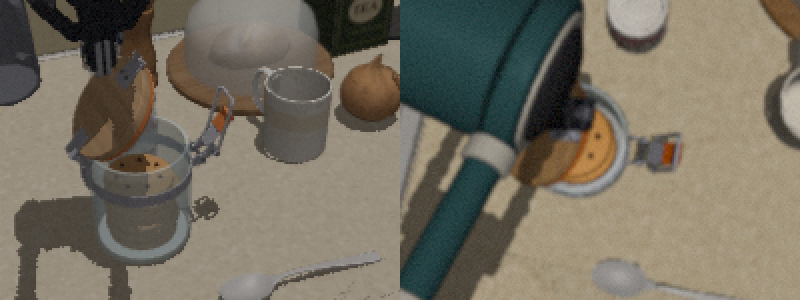

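The crop shows the lid about halfway, at (110,110) left, either falling or resting. The clip is still open at (215,130) left and (665,152) right. I'll push slightly more and check.

{"method": "step_arm", "body": {
  "targets": [
    [[0, 0, 0], [0, -5, 0], 0],
    [[0, 0, 0], [0, -5, 0], 0],
    [[0, 0, 0], [0, 0, 0], 0],
    [[0, 0, 0], [0, 0, 0], 0],
    [[0, 0, 0], [0, 0, 0], 0]
  ]
}}

```text
time: 5.17
tool_pos: [0.5535, -0.259, 0.2938]
tcp_rot: [-0.286, -3.128, -0.0]
wrist_force: [-0.3, 0.0, 0.0]
width: -0.002
grip_force: 0.0
```

{"method": "step_arm", "body": {
  "targets": [
    [[0, 0, 0], [0, -35, -10], 0],
    [[0, 0, 0], [0, -35, -10], 0],
    [[0, 0, 0], [0, -35, 0], 0],
    [[0, 0, 0], [0, -35, 0], 0],
    [[0, 0, 0], [0, -35, 0], 0]
  ]
}}

```text
time: 5.58
tool_pos: [0.5217, -0.4323, 0.3144]
tcp_rot: [0.284, 3.128, -0.001]
wrist_force: [1.0, -0.6, 0.7]
width: 0.005
grip_force: 0.0
```

```bash
python3 - <<'E'
from h import *
where()
snap('scene');snap('top');im=snap('wrist')
cv2.imwrite('pics/w1.png',im[:,:,::-1])
look(['lid_edge','catch','loop_bar','lever_tab','jar'],('scene','top','wrist'))
E
```

```text
t 5.58 TCP [-157.0277    0.6234  314.4015] tip [-157.0521    0.5669  241.8015] F [-0.3738 -1.0513  0.7053] toolz [-0.0003 -0.0008 -1.    ]
lid_edge scene [202.6 283.7] 0.68
lid_edge wrist [204.7 426.9] 0.74
   jar frame mm [-56.222    8.9129 138.4826] err [0.0022 0.0022]
catch scene [194.4 284.4] 0.73
catch top [210.  287.7] 0.82
catch wrist [210.8 432.3] 0.56
   jar frame mm [-60.7604   4.5545 155.0493] err [0.0015 0.0054 0.0052]
loop_bar scene [187.  303.1] 0.46
loop_bar top [216.1 307.5] 0.47
loop_bar wrist [219.6 367.8] 0.7
   jar frame mm [-101.6633    6.574   163.4937] err [0.0026 0.0004 0.0022]
lever_tab scene [197.7 302.6] 0.75
lever_tab top [214.4 284.8] 0.61
lever_tab wrist [207.4 357.6] 0.82
   jar frame mm [-86.8532   8.9235 139.1901] err [0.014  0.0275 0.0154]
jar scene [255.1 259.8] 0.68
jar top [208.3 285.5] 0.73
jar wrist [168.6 431.7] 0.94
   jar frame mm [-19.7873  -6.3162   0.0509] err [0.0176 0.0373 0.0226]
```

View pics/w1.png

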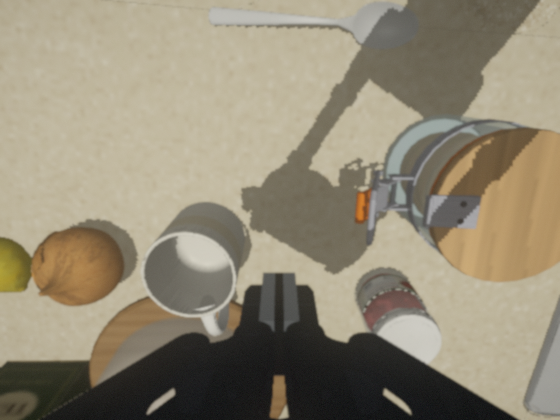

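The wrist picture shows the lid down, with the keeper at (455,210). The loop is still up, edge-on at (375,205), and the orange tab is at (362,205). Next I'll push the loop bar inward, with tip z at 152 mm and y at +6.

{"method": "step_arm", "body": {
  "targets": [
    [[0, 0, 0], [2, 6, 30], 0],
    [[0, 0, 0], [2, 6, 30], 0],
    [[0, 0, 0], [2, 6, 30], 0],
    [[0, 0, 0], [0, 8, 0], 0],
    [[0, 0, 0], [0, 8, 0], 0]
  ]
}}

```text
time: 6.9
tool_pos: [0.521, -0.395, 0.2217]
tcp_rot: [-0.286, -3.124, -0.005]
wrist_force: [0.4, -0.2, 0.3]
width: 0.001
grip_force: 0.0
```

{"method": "step_arm", "body": {
  "targets": [
    [[0, 0, 0], [0, 5, 0], 0],
    [[0, 0, 0], [0, 5, 0], 0],
    [[0, 0, 0], [0, 5, 0], 0],
    [[0, 0, 0], [0, 5, 0], 0],
    [[0, 0, 0], [0, 5, 0], 0]
  ]
}}

```text
time: 7.32
tool_pos: [0.5274, -0.3717, 0.2255]
tcp_rot: [0.285, 3.126, -0.002]
wrist_force: [0.7, 0.4, -0.4]
width: 0.002
grip_force: 0.0
```

{"method": "step_arm", "body": {
  "targets": [
    [[0, 0, 0], [0, 5, 0], 0],
    [[0, 0, 0], [0, 5, 0], 0],
    [[0, 0, 0], [0, 5, 0], 0],
    [[0, 0, 0], [0, 0, 0], 0],
    [[0, 0, 0], [0, 0, 0], 0]
  ]
}}

```text
time: 7.73
tool_pos: [0.5295, -0.3567, 0.2238]
tcp_rot: [-0.284, -3.129, 0.0]
wrist_force: [0.4, 0.4, 0.6]
width: -0.003
grip_force: 0.0
```

```bash
python3 - <<'E'
from h import *
where()
im=snap('scene');im2=snap('top');w=snap('wrist')
b=np.hstack([cv2.resize(im[160:260,230:330],(400,400),interpolation=3),cv2.resize(w[:,140:],(400,400))])
cv2.imwrite('pics/c2.png',b[:,:,::-1])
look(['catch','loop_bar','lever_tab'],('scene','top','wrist'))
E
```

```text
t 7.73 TCP [-81.2351   6.5066 223.7842] tip [-81.2372   6.5205 151.1842] F [ 0.4775 -0.3203  0.5974] toolz [-0.      0.0002 -1.    ]
catch scene [197.1 283.9] 0.97
catch top [213.7 285.4] 0.77
catch wrist [289.4 330.1] 0.75
   jar frame mm [-60.1979   6.3639 148.8041] err [0.0005 0.0006 0.0008]
loop_bar scene [208.8 329. ] 0.55
loop_bar wrist [289.7 369.6] 0.74
   jar frame mm [-84.2556  84.2615 203.6631] err [0.0456 0.0456]
lever_tab scene [197.5 304.2] 0.63
lever_tab wrist [276.2 226.3] 0.81
   jar frame mm [-108.3085    3.1292  131.2894] err [0.0008 0.0008]
```

View pics/c2.png

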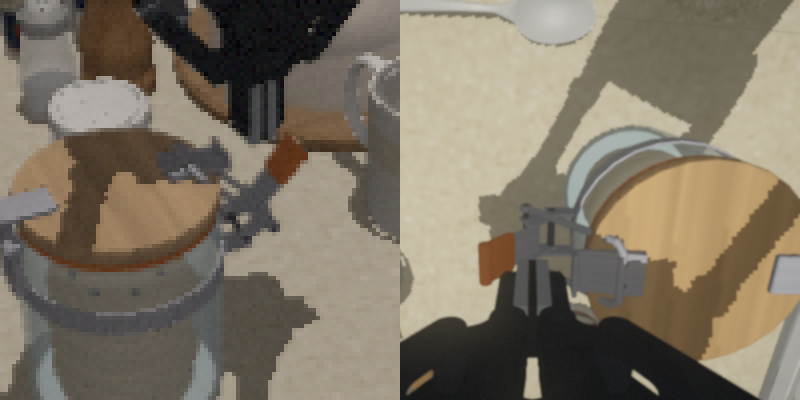

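The crops show the lid shut and the loop lying back over the keeper, with the bar at about (630,270) on the right. The lever is still open, with the orange tab at (497,262) right and (287,158) left. The finger sits between the tab and the lid, so I'll push the tab outward and down.

{"method": "step_arm", "body": {
  "targets": [
    [[0, 0, 0], [0, 0, 6], 0],
    [[0, 0, 0], [0, 0, 6], 0],
    [[0, 0, 0], [0, 0, 5], 0],
    [[0, 0, 0], [0, -5, 4], 0],
    [[0, 0, 0], [0, -5, 4], 0]
  ]
}}

```text
time: 8.75
tool_pos: [0.5273, -0.3666, 0.1978]
tcp_rot: [-0.284, -3.128, -0.002]
wrist_force: [0.2, 1.7, 0.1]
width: 0.001
grip_force: 0.6
```

{"method": "step_arm", "body": {
  "targets": [
    [[0, 0, 0], [0, -5, 4], 0],
    [[0, 0, 0], [0, -5, 4], 0],
    [[0, 0, 0], [0, -3.5, 5], 0],
    [[0, 0, 0], [0, -3.5, 5], 0],
    [[0, 0, 0], [0, 0, 0], 0]
  ]
}}

```text
time: 9.17
tool_pos: [0.5239, -0.3843, 0.1796]
tcp_rot: [-0.286, -3.127, -0.0]
wrist_force: [-1.3, 0.2, -0.0]
width: 0.002
grip_force: 0.0
```

```bash
python3 - <<'E'
from h import *
where()
im=snap('scene');im2=snap('top');w=snap('wrist')
b=np.hstack([cv2.resize(im[160:260,230:330],(400,400),interpolation=3),cv2.resize(w[:,140:],(400,400))])
cv2.imwrite('pics/c3.png',b[:,:,::-1])
look(['catch','loop_bar','lever_tab'],('scene','top','wrist'))
# planned rows
def pose(B,th): 
    t=np.deg2rad(th);return np.array([B[0]-72.6*np.sin(t),B[1]+72.6*np.cos(t)])
W=[((-107,108),0),((-114,98),0),((-115.5,90),10),((-116,77.4),25),((-113.4,61.4),30),((-105,51.3),32)]
for (B0,a0),(B1,a1) in zip(W,W[1:]):
    d=pose(B1,a1)-pose(B0,a0);t=np.deg2rad(a0)
    y=np.array([np.cos(t),np.sin(t)]);z=np.array([np.sin(t),-np.cos(t)])
    print(a0,'->',a1,'tool y,z at start',d@y,d@z,'turn',-np.deg2rad(a1-a0))
E
```

```text
t 9.17 TCP [-109.3744    7.0274  179.5839] tip [-109.3659    7.1149  106.9839] F [-0.0296  1.3297 -0.0055] toolz [ 0.0001  0.0012 -1.    ]
catch scene [196.4 281.4] 0.78
catch wrist [355.8 428.3] 0.94
   jar frame mm [-57.7301   0.6132 145.4859] err [0.0017 0.0017]
loop_bar scene [200.  279.3] 0.56
loop_bar top [212.9 283.3] 0.44
loop_bar wrist [354.8 443.7] 0.87
   jar frame mm [-53.2764   3.7555 143.0065] err [0.0029 0.0034 0.0021]
lever_tab scene [205.7 313.3] 0.65
lever_tab wrist [289.  242.3] 0.6
   jar frame mm [-126.5017    9.1383  108.7078] err [0.0025 0.0025]
0 -> 0 tool y,z at start -7.0 10.0 turn -0.0
0 -> 10 tool y,z at start -14.106857698619137 9.102957131313701 turn -0.17453292519943295
10 -> 25 tool y,z at start -21.470633589552442 14.795538610533981 turn -0.2617993877991494
25 -> 30 tool y,z at start -10.732998865035874 15.875996991651512 turn -0.08726646259971647
30 -> 32 tool y,z at start -0.3090900688122738 12.991082536636476 turn -0.03490658503988659
```

View pics/c3.png

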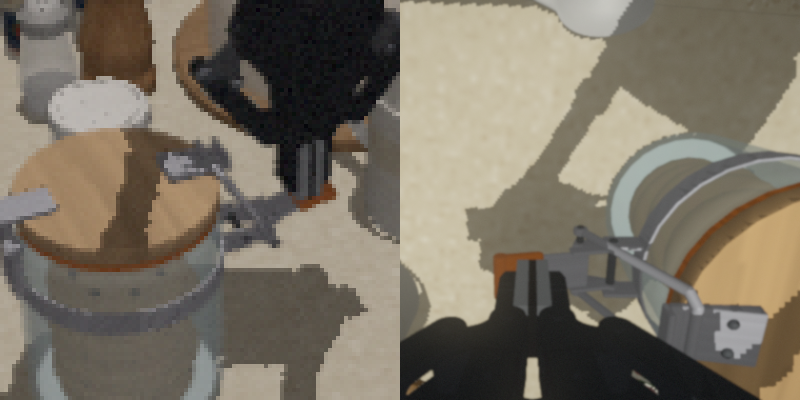

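The crops show the lever nearly level under the fingertip, with the tab at (315,197) left and (515,272) right. The bar has been drawn onto the keeper at about (690,300) right. I'll continue along the arc, leaning the gripper outward.

{"method": "step_arm", "body": {
  "targets": [
    [[0, 0, 0], [0, -2.5, 4.5], 0],
    [[0, 0, 0], [0, -2.5, 4.5], 0],
    [[-0.087, 0, 0], [0, -7, 4.5], 0],
    [[-0.087, 0, 0], [0, -7.4, 3.9], 0]
  ]
}}

```text
time: 10.1
tool_pos: [0.5218, -0.4012, 0.1633]
tcp_rot: [0.278, 3.1, 0.276]
wrist_force: [0.1, 0.6, 2.6]
width: -0.004
grip_force: 1.3
```

{"method": "step_arm", "body": {
  "targets": [
    [[-0.087, 0, 0], [0, -7.2, 4.9], 0],
    [[-0.087, 0, 0], [0, -7.6, 4.3], 0],
    [[-0.087, 0, 0], [0, -7.9, 3.6], 0],
    [[0, 0, 0], [0, 0, 0], 0]
  ]
}}

```text
time: 10.43
tool_pos: [0.5162, -0.4228, 0.1417]
tcp_rot: [0.281, 3.016, 0.674]
wrist_force: [0.4, -0.6, 2.3]
width: -0.001
grip_force: 1.1
```

```bash
python3 - <<'E'
from h import *
where()
snap('scene');snap('top')
look(['jar','loop_bar','lever_tab'])
E
```

```text
t 10.43 TCP [-148.683     7.6956  141.6978] tip [-117.8051    7.6783   75.9916] F [-0.5324 -0.5278  2.2631] toolz [ 0.4253 -0.0002 -0.905 ]
jar scene [254.8 261.4] 0.62
jar top [213.1 258.8] 0.6
   jar frame mm [-1.7271  3.3923  4.1044] err [0.002 0.002]
loop_bar top [213.9 284. ] 0.42
lever_tab scene [218.5 308.4] 0.52
```

{"method": "step_arm", "body": {
  "targets": [
    [[-0.03, 0, 0], [0, -2.8, 5], 0],
    [[-0.03, 0, 0], [0, -2.8, 5], 0],
    [[-0.03, 0, 0], [0, -2.8, 5], 0],
    [[-0.01, 0, 0], [0, 0, 4.5], 0],
    [[-0.01, 0, 0], [0, 0, 4.5], 0]
  ]
}}

```text
time: 11.25
tool_pos: [0.5178, -0.4169, 0.1177]
tcp_rot: [0.272, 2.967, 0.833]
wrist_force: [-0.3, 0.1, -0.2]
width: -0.001
grip_force: 0.0
```

{"method": "step_arm", "body": {
  "targets": [
    [[-0.01, 0, 0], [0, 0, 4], 0],
    [[0, 0, 0], [0, 0, 0], 0],
    [[0, 0, 0], [0, 0, 0], 0]
  ]
}}

```text
time: 11.5
tool_pos: [0.5185, -0.4144, 0.1153]
tcp_rot: [0.27, 2.963, 0.846]
wrist_force: [-0.5, 1.0, -0.4]
width: 0.002
grip_force: 0.0
```

```bash
python3 - <<'E'
from h import *
where()
im=snap('scene');im2=snap('top');w=snap('wrist')
b=np.hstack([cv2.resize(im[160:260,230:330],(400,400),interpolation=3),cv2.resize(w[:,140:],(400,400))])
cv2.imwrite('pics/c4.png',b[:,:,::-1])
look(['jar','catch','loop_bar','lever_tab'],('scene','top','wrist'))
E
```

```text
t 11.5 TCP [-140.0302    6.9993  115.264 ] tip [-101.7097    7.0106   53.6011] F [ 0.943   0.6506 -0.4214] toolz [ 0.5278  0.0002 -0.8493]
jar scene [256.3 259.3] 0.87
jar top [213.8 256.7] 0.83
jar wrist [219.5 360.3] 0.56
   jar frame mm [ 1.9848  2.5366 -2.3575] err [0.0018 0.0034 0.0024]
catch scene [196.9 282.5] 0.8
catch top [212.  284.3] 0.55
   jar frame mm [-57.8674   3.9934 147.9853] err [0.0001 0.0001]
loop_bar scene [199.6 281.8] 0.64
loop_bar top [212.8 284.2] 0.38
   jar frame mm [-56.9213   4.5745 141.6414] err [0.001 0.001]
lever_tab scene [232.1 291.7] 0.61
lever_tab top [221.8 297.7] 0.55
lever_tab wrist [272.6 292.4] 0.62
   jar frame mm [-84.1919   6.3422  42.369 ] err [0.0057 0.0051 0.0033]
```

View pics/c4.png

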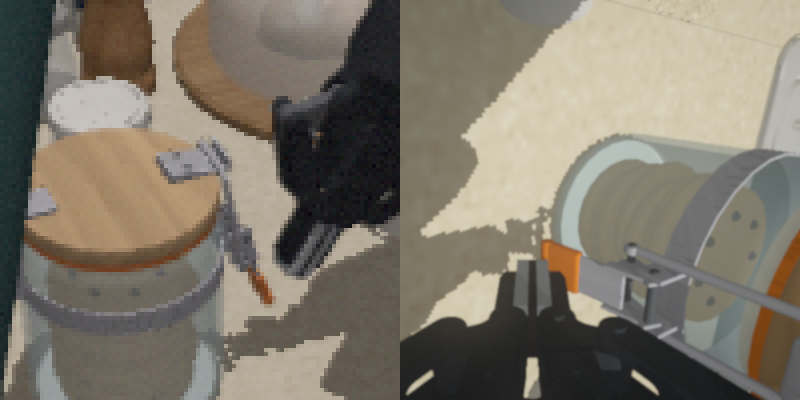

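The lever has snapped shut: the tab is at (-84, 42) in the jar frame, against an expected (-86, 43). The crop shows it lying down the jar front at (262,285), with the bar in the keeper at (215,155). Backing off.

{"method": "step_arm", "body": {
  "targets": [
    [[0, 0, 0], [0, -4, -20], 0],
    [[0, 0, 0], [0, 0, -30], 0],
    [[0, 0, 0], [0, 0, -30], 0],
    [[0, 0, 0], [0, 0, -30], 0],
    [[0, 0, 0], [0, 0, 0], 0]
  ]
}}

```text
time: 12.67
tool_pos: [0.5088, -0.4799, 0.2142]
tcp_rot: [0.269, 2.958, 0.829]
wrist_force: [0.3, -1.0, 1.8]
width: 0.006
grip_force: 0.0
```

```bash
python3 - <<'E'
from h import *
where();snap('scene');snap('top')
look(['jar','catch','loop_bar','lever_tab','lid_edge'])
print(finish_job())
E
```

```text
t 12.67 TCP [-206.2156    4.7744  214.2336] tip [-168.435     4.1036  152.2422] F [-0.9516 -0.434   1.7821] toolz [ 0.5204 -0.0092 -0.8539]
jar scene [252.3 260.3] 0.81
jar top [213.3 260.1] 0.66
   jar frame mm [-2.5695  2.7239 10.6262] err [0.0008 0.0008]
catch scene [197.8 281.9] 0.87
catch top [213.4 284.2] 0.65
   jar frame mm [-56.9443   6.0037 147.1526] err [0.0013 0.0013]
loop_bar scene [199.3 284.6] 0.36
loop_bar top [213.2 283.8] 0.42
   jar frame mm [-59.0527   6.9149 143.506 ] err [0.002 0.002]
lever_tab scene [234.5 295.4] 0.41
lid_edge scene [205.4 285.9] 0.64
lid_edge top [210.9 287.1] 0.61
   jar frame mm [-64.4851  -0.0142 121.4252] err [0.0025 0.0025]
the job is handed in; nothing more can be done
None
```

The job is handed in: the lid is down, the loop is in the catch, the lever is snapped shut, and the jar measured within a few millimetres of where it started. The system did not report a verdict.

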